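Index the dial press to the unfinished bush and press it home

TASK

On the dial press one of the four bronze bushes still stands proud of its seat. With the fingertip push the dial round by its upright tabs until that bush clicks in right under the ram, then push the black palm knob down until the bush is fully home, flush with its seat, and let the ram come up again. Only push, and lightly: do not grip the dial, do not touch the proud bush itself or pull it out, do not bring the ram down on any other station, and leave the loose things round the press where they are.

Things in the scene. Friction and masses are not known exactly. Their poses are not given: they have to be found in the camera images.
- press: dial press, fixed to the bench. Base 236 x 150 x 18 mm; column 102 to 144 mm behind the dial's axis; from it a head 46 to 50 mm wide overhangs the back half of the dial, 117 to 186 mm above the bench, its front end 20 mm behind the axis. Origin: on the bench, on the dial's vertical axis. x axis: from there to the ram (45 mm away) and the column, away from the robot give or take some yaw; z up.
- dial_centre (a point): top of the dial's centre nut, on the axis, 66 mm above the bench. The dial: a steel plate 136 mm across, its top 58 mm above the bench, with four round seats 42 mm across, a quarter turn apart, centred 45 mm from the axis, tops 72 mm above the bench, each holding a bronze bush 24 mm across. A steel block in front, 44 mm high, holds a sprung ball that clicks in at each station.
- dial (a joint): angle of the dial (rad), anticlockwise seen from above; 0, or any whole number of turns, puts the proud bush under the ram. No end stops. It clicks in at each quarter turn: within about 4 degrees the ball draws it in and holds it. To leave or enter a click takes about 4 N at a tab, between clicks about 1 N, and it stops where it is left. It starts at any angle, mostly between clicks.
- bush_top (a point): centre of the top face of the one bush that stands proud of its seat: at the start 12 mm above the seat, 84 mm above the bench; the other three are flush. It turns with the dial.
- bush (a joint): how far that bush has been pressed in (m): 0 at the start (12 mm proud), 0.012 fully home and flush with its seat, where it stops; negative if pulled out. It slides stiffly, takes about 6 N and stays where it is left.
- tab_1 (a point): middle of the top edge of finger tab 1 of 4 (all alike, a quarter turn apart, midway between stations). A tab is an upright steel paddle on the dial's rim: 22 mm along the radius (72 to 94 mm from the dial's axis), 9 mm thick, flat sides facing round the rim, from 47 to 88 mm above the bench; its upper 30 mm stand clear of the plate. This point: 83 mm from the axis, 88 mm above the bench.
- tab_2 (a point): middle of the top edge of finger tab 2 of 4 (all alike, a quarter turn apart, midway between stations). A tab is an upright steel paddle on the dial's rim: 22 mm along the radius (72 to 94 mm from the dial's axis), 9 mm thick, flat sides facing round the rim, from 47 to 88 mm above the bench; its upper 30 mm stand clear of the plate. This point: 83 mm from the axis, 88 mm above the bench.
- tab_3 (a point): middle of the top edge of finger tab 3 of 4 (all alike, a quarter turn apart, midway between stations). A tab is an upright steel paddle on the dial's rim: 22 mm along the radius (72 to 94 mm from the dial's axis), 9 mm thick, flat sides facing round the rim, from 47 to 88 mm above the bench; its upper 30 mm stand clear of the plate. This point: 83 mm from the axis, 88 mm above the bench.
- tab_4 (a point): middle of the top edge of finger tab 4 of 4 (all alike, a quarter turn apart, midway between stations). A tab is an upright steel paddle on the dial's rim: 22 mm along the radius (72 to 94 mm from the dial's axis), 9 mm thick, flat sides facing round the rim, from 47 to 88 mm above the bench; its upper 30 mm stand clear of the plate. This point: 83 mm from the axis, 88 mm above the bench.
- knob_top (a point): centre of the flat top (34 mm across) of the black palm knob on the ram, 48 mm across, above the press head; 246 mm above the bench when the ram is up.
- ram_foot (a point): centre of the ram's flat lower face, 30 mm across, straight below the knob; 94 mm above the bench when the ram is up.
- ram (a joint): how far the ram is down (m): 0 up, at rest; its foot meets the proud bush at 0.010 and a seat at 0.022, where the bush is flush and the ram stops. A spring lifts it again when let go: 3 N to start it, 6 N at the bottom, about 13 N in all while pressing the bush.
- bronze_bush: a loose plain bronze bush 52 mm across and 45 mm tall, standing on the bench right of the press; origin under its centre. A bystander.
- ball_bearing: a loose ball bearing 62 mm across and 16 mm thick, lying flat right of the press; origin under its centre. A bystander.
- spur_gear: a loose spur gear 65 mm across and 26 mm tall, lying left of the press; origin under its centre. A bystander.
- shaft_stub: a stepped steel shaft 140 mm long and 27 mm thick, lying on the bench left of the press; origin on its underside. A bystander.
- vernier_caliper: a vernier caliper 190 mm long and 12 mm thick, lying on the bench in front right of the press; origin on its underside. A bystander.
- spanner_13: a combination spanner 180 mm long and 7 mm thick, lying on the bench left of the press; origin on its underside. A bystander.

How it is judged:
By the outcome, as a careful person would: the job done as asked, in the order asked, and still so for the second after the job is handed in, with the robot touching nothing.
It also fails if it takes over 61 s, if anything falls off the work surface, if the arm or the gripper's body presses on something with over 40 N, if the wrist force passes 120 N, or if a joint passes its speed limit or range.

ROBOT

A 7-joint arm with a two-finger parallel gripper is mounted at the origin on a cart in front of the work surface, level with it; the furniture and walls round the work are solid. World frame = base frame: x ahead of the robot, y to its left, z up, the work surface at z = 0. Lengths are in m, angles in rad, forces in N, time in s.
With the tool pointing down it reaches from about 0.4 to 0.875 m from the base axis. Payload 19.3 kg.
Tool frame: the origin (TCP) lies midway between the tips of the shut fingers; the grasp point (between the pads) lies 19 mm behind it; z points along the fingers, y is the line along which they close (so a half turn about z gives the same grasp; the last joint's range is limited). The gripper opens to 85 mm and grips with 20 to 120 N. Pads are 22 mm wide; open, the fingers measure 114 mm over their backs; the gripper's body (76 mm by 85 mm) begins 54 mm behind the grasp point. The pads swing forward as they close: fully open they stand 13 mm farther back than shut.
Start: joints at [1.238, 0.521, -0.036, 1.599, 0.021, 1.021, -0.113], TCP at [0.162, -0.604, 0.231] pointing down, gripper open.
Joint ranges: [-2.91, 2.91], [-0.3, 2.13], [-1.5, 1.42], [0.17, 2.43], [-1.26, 4.41], [0.16, 1.93], [-2.52, 2.52]. Speed limits (rad/s): [1.89, 1.89, 2.39, 2.39, 3.01, 3.01, 3.01].

INTERFACE

Orientations are given as a unit quaternion [w, x, y, z].
In Python, from plant import env gives the robot as it stands.
- The arm moves only by the tool play_rows, never from a script. Its argument "motion" is one flat list of numbers, 5 for each row, row after row: the closure, from -1 (fully open) to 1 (shut), so that 0 is half open, then the shift along the tool's x, y, z in cm, then the turn about the tool's z in degrees. A call has exactly 8 rows; each row is the pose to reach, as a shift and turn from the pose commanded when the call began, along the tool's axes at that moment; what a row does not reach only later rows make up. A row lasts 1/12 s, in which the tool goes at most 41.7 mm and 7.16 degrees, less where a joint would pass 70% of its speed; a pose out of reach is approached as far as the arm can. A call with a gripper value outside its range is refused whole. The fingers move at their own pace and stop on an object; the grip force is fixed at half the most. Time passes only in rows, so rows that repeat a pose let the fingers close, or fill a call up. It gives the time, the measured TCP pose, the force, the opening and the grip force at its end, in the units of the state.
- env.get_obs(): the state, without advancing time (a new reading comes with each control period).
- env.capture(name): name is "side" or "top" or "wrist"; returns (picture, depth): 400x640x3 uint8, red, green, blue; 400x640 float32, m along the optical axis (not along the pixel's ray), 0 where there is no reading.
- env.camera_model(name): a dict with "intrinsics" (3x3 intrinsics, pixels), "pose" (4x4, takes a point from camera to world coordinates); the wrist camera has in their place "mount" (4x4, takes a point from camera to tool coordinates, whose origin is the TCP and whose axes are the flange's). Camera axes: x right, y down, z forward; pixel columns grow to the right and rows downward; lengths in m; the calibration is good to about 2 mm. A picture is of the moment at which its call begins: read the wrist's pose just before it. camera_model takes no time and is no camera call.
- env.sign_off(): hands the job in; it is judged then, once.
The state is a dict: "clock": time; "q": joint angles; "qd": joint speeds; "effort": joint torques, N m; "eef_pos": TCP position; "eef_rot": TCP orientation; "wrist_force": force on the tool from outside, world axes, zero at the start; "wrist_torque": the same for the moment, N m; "gripper_width": finger opening in m; "gripper_force": force on a finger pad.
Only numpy, scipy, OpenCV 4.12 (cv2) and the standard library are available. Lean on these libraries where they do the work, as an engineer would, in place of code of your own. Each camera call takes 0.05 s, during which the arm holds its last target. There are 200 camera calls.

## Working session

There is one attempt and no reset: what is moved stays moved. The work goes in short steps, Python scripts to look and compute and a tool call to move; the robot and the scene stay as the last step left them, time stands still between calls to the robot, and variables do not carry over. Pictures are saved under pics/ and viewed, at most 10 in all, crops included, and the job is handed in when it is done.

Besides the shell and the picture viewer there is one more tool, called by a JSON object that holds its "api" and its "payload", one argument or row to a line. play_rows: Moves the arm, as the interface text tells. Its arguments: {"type":"object","properties":{"motion":{"type":"array","items":{"type":"number"}}},"required":["motion"]}

```bash
mkdir -p pics; cat > h.py <<'E'
import numpy as np, cv2
from plant import env
from scipy.spatial.transform import Rotation as R
def cloud(name):
    o=env.get_obs(); m=env.camera_model(name); im,d=env.capture(name)
    K=np.array(m["intrinsics"])
    if name=="wrist":
        w=o["eef_rot"]; T=np.eye(4); T[:3,:3]=R.from_quat([w[1],w[2],w[3],w[0]]).as_matrix(); T[:3,3]=o["eef_pos"]; T=T@np.array(m["mount"])
    else: T=np.array(m["pose"])
    v,u=np.mgrid[:400,:640]
    P=np.stack([(u-K[0,2])/K[0,0]*d,(v-K[1,2])/K[1,1]*d,d],-1)@T[:3,:3].T+T[:3,3]
    P[d==0]=np.nan
    return im,P
def save(n,im): cv2.imwrite("pics/"+n,im[...,::-1])
E
python3 - <<'E'
from h import *
for n in ("side","top"):
    im,P=cloud(n); save(n+"0.png",im); np.save(n+"0.npy",P)
    print(n,env.camera_model(n)["pose"])
o=env.get_obs(); print(o["eef_pos"],o["eef_rot"],o["gripper_width"],o["clock"])
E
```

```text
side [[-0.97642311 -0.1328282   0.17016046  0.36748782]
 [-0.2155613   0.64180786 -0.73594565  0.97965381]
 [-0.01145599 -0.75527435 -0.65530864  0.91598651]
 [ 0.          0.          0.          1.        ]]
top [[-0.12634648 -0.97140896  0.20100048  0.31752787]
 [-0.99198124  0.12436389 -0.0225131   0.13636291]
 [-0.00312777 -0.20223316 -0.97933241  1.3352718 ]
 [ 0.          0.          0.          1.        ]]
[ 0.16226549 -0.60327876  0.23079564] [-4.79932080e-04  9.91378075e-01  1.31031558e-01 -1.09299812e-04] 0.08540269317677318 0.1
```

View pics/top0.png

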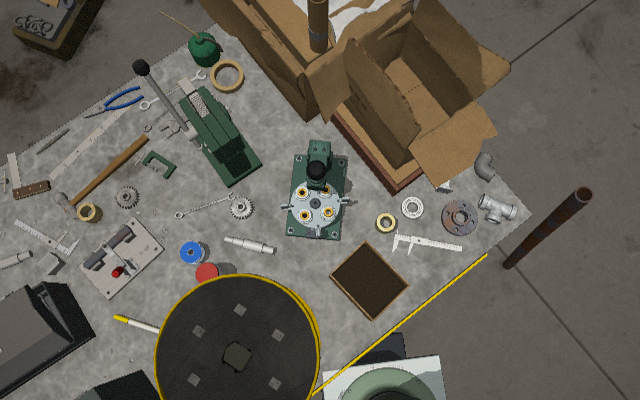

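View pics/side0.png

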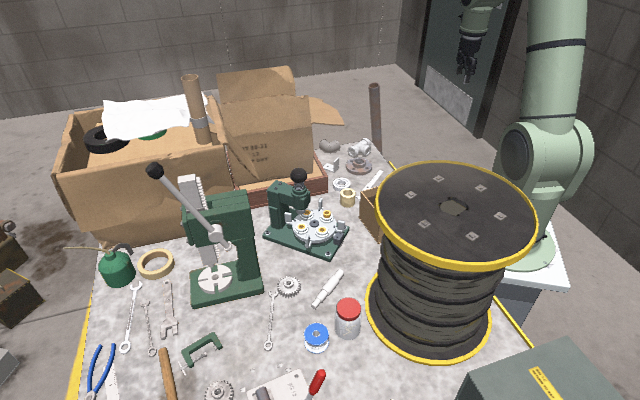

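Top view: the press is at about (318,200), with the knob at (316,170) and four bushes around (303,190), (325,193), (305,215) and (329,212). A tall spool stands front-left at (237,340), and a carton is behind the press on the right.

```bash
python3 - <<'E'
from h import *
P=np.load("top0.npy"); im=cv2.imread("pics/top0.png")
c=im[130:255,270:370]; c=cv2.resize(c,None,fx=4.7,fy=4.7,interpolation=cv2.INTER_CUBIC)
S=np.load("side0.npy"); s=cv2.imread("pics/side0.png")[160:265,255:360]; s=cv2.resize(s,(588,588),interpolation=cv2.INTER_CUBIC)[:,:330+0] if 0 else cv2.resize(cv2.imread("pics/side0.png")[160:265,255:360],None,fx=3.1,fy=3.1,interpolation=cv2.INTER_CUBIC)
H=max(c.shape[0],s.shape[0]); o=np.zeros((H,c.shape[1]+s.shape[1],3),np.uint8); o[:c.shape[0],:c.shape[1]]=c;o[:s.shape[0],c.shape[1]:]=s
cv2.imwrite("pics/crop0.png",o[:600,:800])
np.set_printoptions(precision=4,suppress=True)
print("knob approx",P[170,316],"centre",P[203,316])
for nm,C,r in(("top",P,(slice(130,255),slice(270,370))),("side",S,(slice(160,265),slice(255,360)))):
    Q=C[r].reshape(-1,3); Q=Q[~np.isnan(Q[:,0])]
    k=Q[(Q[:,2]>.240)&(Q[:,2]<.26)]; print(nm,"knob",len(k),np.median(k,0),k.mean(0),k[:,2].max())
    for lo,hi in((.054,.062),(.069,.076)):
        k=Q[(Q[:,2]>lo)&(Q[:,2]<hi)]; print(lo,len(k),k.mean(0),k.min(0),k.max(0))
    k=Q[(Q[:,2]>.078)&(Q[:,2]<.095)]; 
    for p in k: print(np.round(p,3),end=' ')
    print()
E
```

```text
knob approx [0.6281 0.1088 0.2443] centre [0.5866 0.1158 0.0679]
top knob 242 [0.6316 0.1096 0.2454] [0.6317 0.1096 0.2455] 0.2526775773646106
0.054 968 [0.5852 0.1169 0.0583] [ 0.4956 -0.0453  0.054 ] [0.7881 0.2117 0.062 ]
0.069 568 [0.6501 0.0646 0.0728] [ 0.4619 -0.0525  0.069 ] [0.7806 0.2105 0.076 ]
[ 0.774 -0.022  0.079] [ 0.772 -0.041  0.079] [ 0.768 -0.043  0.089] [ 0.773 -0.005  0.081] [ 0.77  -0.033  0.078] [ 0.769 -0.041  0.08 ] [ 0.768 -0.018  0.081] [ 0.762 -0.045  0.088] [ 0.768 -0.002  0.078] [ 0.763 -0.045  0.079] [ 0.759 -0.047  0.088] [ 0.758 -0.047  0.083] [ 0.762 -0.006  0.079] [ 0.759 -0.031  0.078] [ 0.756 -0.05   0.079] [ 0.758 -0.017  0.078] [ 0.754 -0.047  0.079] [ 0.752 -0.036  0.079] [ 0.744 -0.048  0.081] [ 0.746 -0.018  0.078] [ 0.743 -0.018  0.079] [ 0.738 -0.047  0.083] [ 0.738 -0.019  0.083] [ 0.739 -0.025  0.079] [ 0.736 -0.025  0.078] [ 0.734 -0.022  0.079] [ 0.732 -0.033  0.079] [ 0.732 -0.038  0.079] [ 0.729 -0.049  0.082] [ 0.731 -0.021  0.08 ] [ 0.728 -0.034  0.083] [ 0.726 -0.026  0.083] [ 0.711 -0.041  0.079] [ 0.71  -0.046  0.079] [ 0.705 -0.
[... 12890 characters left out ...]
 [0.504 0.125 0.082] [0.501 0.125 0.082] [0.499 0.123 0.081] [0.495 0.124 0.082] [0.504 0.127 0.079] [0.501 0.127 0.08 ] [0.498 0.128 0.081] [0.591 0.193 0.085] [0.588 0.194 0.086] [0.593 0.199 0.087] [0.59  0.198 0.086] [0.587 0.199 0.088] [0.591 0.205 0.088] [0.589 0.201 0.085] [0.586 0.202 0.087] [0.594 0.206 0.084] [0.591 0.206 0.085] [0.587 0.209 0.089] [0.586 0.204 0.085] [0.593 0.211 0.086] [0.587 0.209 0.085] [0.585 0.205 0.082] [0.592 0.215 0.086] [0.589 0.213 0.085] [0.587 0.212 0.085] [0.593 0.211 0.078] [0.589 0.214 0.082] [0.587 0.211 0.079] [0.586 0.214 0.079] [0.691 0.33  0.094] [0.695 0.334 0.094] [0.692 0.33  0.09 ] [0.695 0.336 0.092] [0.693 0.335 0.092] [0.692 0.331 0.087]
```

View pics/crop0.png

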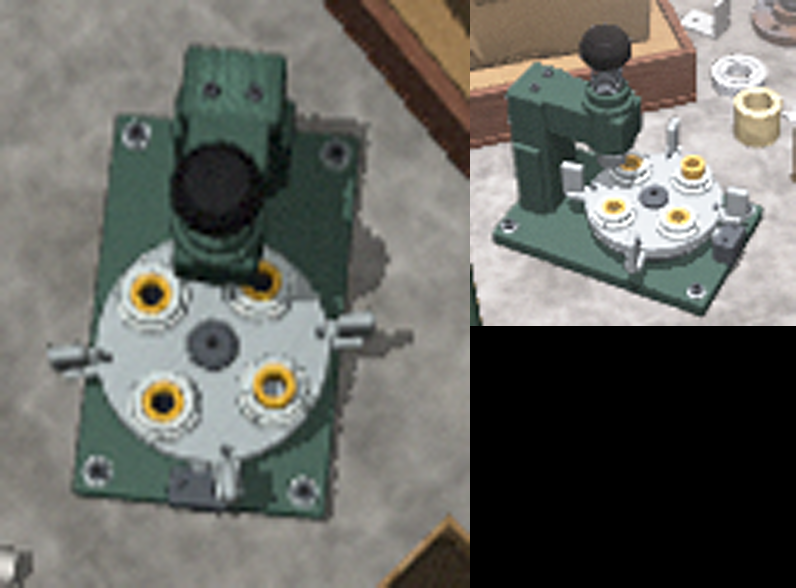

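The crop shows the proud bush at front right, (275,385), and tabs at front, left and right. That puts the axis at about (0.588, 0.120), the knob at (0.631, 0.112) and the bush at about -134°. The dial needs roughly +122° anticlockwise. I'll refine the yaw and check the spool.

```bash
python3 - <<'E'
from h import *
np.set_printoptions(precision=4,suppress=True)
for n in("top","side"):
    P=np.load(n+"0.npy").reshape(-1,3); P=P[~np.isnan(P[:,0])]
    im=cv2.imread(f"pics/{n}0.png").reshape(-1,3).astype(int)[~np.isnan(np.load(n+"0.npy").reshape(-1,3)[:,0])]
    near=(np.hypot(P[:,0]-.62,P[:,1]-.115)<.16)
    g=near&(P[:,2]>.01)&(P[:,2]<.026)&(im[:,1]>im[:,2]+15)
    r=cv2.minAreaRect(P[g][:,:2].astype(np.float32)*1000); print(n,"base",g.sum(),r)
    d=(np.hypot(P[:,0]-.588,P[:,1]-.12)<.071)&(P[:,2]>.055)&(P[:,2]<.0615)
    r=cv2.minEnclosingCircle(P[d][:,:2].astype(np.float32)*1000); print("plate",d.sum(),r)
    s=(P[:,0]>.1)&(P[:,0]<.6)&(P[:,1]>.15)&(P[:,1]<.7)&(P[:,2]>.2); k=P[s]; print("spool",k.min(0),k.max(0),np.median(k,0))
    b=(P[:,0]>.5)&(P[:,1]<.1)&(P[:,2]>.12)&(P[:,1]>-.5)&(P[:,0]<1.2);print("box",P[b].min(0),P[b].max(0))
E
```

```text
top base 1116 ((617.1715087890625, 112.7273178100586), (148.2242889404297, 233.62161254882812), 77.04135131835938)
plate 821 ((588.1796264648438, 120.77688598632812), 69.58382415771484)
spool [0.1432 0.1504 0.2001] [0.4033 0.6993 0.3734] [0.2605 0.3119 0.3616]
box [ 0.5002 -0.4994  0.1201] [1.0369 0.1    0.4776]
side base 876 ((617.65576171875, 114.63308715820312), (152.6280975341797, 234.88929748535156), 76.95826721191406)
plate 515 ((588.4747314453125, 120.46925354003906), 68.455078125)
spool [0.1    0.1524 0.2005] [0.4038 0.6683 0.3688] [0.2236 0.3986 0.3593]
box [ 0.5001 -0.4999  0.12  ] [1.1999 0.1    0.4756]
```

```bash
cat > wp.py <<'E'
import numpy as np
A=np.array([.588,.1205])
def tip(t,r=.087,hx=.011,hy=.0145,extra=0):
    a=np.radians(t); o=hx*abs(np.sin(a))+hy*abs(np.cos(a))+.0045+extra
    return A+r*np.array([np.cos(a),np.sin(a)])-o*np.array([-np.sin(a),np.cos(a)])
E
python3 - <<'E'
from h import *
P=np.vstack([np.load(n+"0.npy").reshape(-1,3) for n in("top","side")]); P=P[~np.isnan(P[:,0])]
for x in np.arange(0,.9,.1):
    print("%.1f"%x,end=": ")
    for y in np.arange(-.8,.3,.1):
        k=P[(abs(P[:,0]-x-.05)<.05)&(abs(P[:,1]-y-.05)<.05)]
        print("%5.2f"%np.percentile(k[:,2],98) if len(k)>5 else "  -  ",end=" ")
    print()
from wp import *
for t in (172,180,190,210,230,250,270): print(t,tip(t))
E
```

```text
0.0: -0.78 -0.78 -0.77 -0.78 -0.78 -0.78  0.65  0.61  0.43  0.33  0.37 
0.1: -0.78  0.34  0.54 -0.78 -0.78 -0.78  0.63  0.02  0.02  0.37  0.37 
0.2: -0.78  0.48  0.53 -0.78 -0.78 -0.78  0.01  0.12  0.11  0.37  0.37 
0.3: -0.78 -0.53 -0.78 -0.78  0.01  0.01  0.01  0.12  0.12  0.37  0.37 
0.4: -0.78 -0.33  0.23  0.23  0.04  0.03  0.01  0.12  0.12  0.04  0.03 
0.5: -0.78   -    0.23  0.22  0.04  0.25  0.26  0.05  0.09  0.08  0.07 
0.6:   -     -     -    0.00  0.26  0.27  0.35  0.33  0.24  0.25  0.01 
0.7: -0.78   -     -     -    0.36  0.34  0.37  0.37  0.20  0.17  0.30 
0.8: -0.78   -     -     -    0.36  0.37  0.09  0.37  0.33  0.31  0.01 
172 [0.50468439 0.15279942]
180 [0.501  0.1395]
190 [0.49872897 0.12576813]
210 [0.50137711 0.09653525]
230 [0.51503536 0.06815417]
250 [0.53964218 0.04551734]
270 [0.5725 0.0335]
```

{"api": "play_rows", "payload": {
  "motion": [1,0,0,-4,0,1,2,-1,-8,2,1,5,-3,-12,4,1,9,-6,-13,7,1,13,-9,-13,10,1,17,-12,-13,13,1,21,-14,-13,15,1,25,-17,-13,15]
}}

```text
clock: 0.77
eef_pos: [0.3284, -0.4103, 0.3611]
eef_rot: [0.0, 1.0, -0.001, 0.0]
wrist_force: [0.2, -1.3, 0.0]
gripper_width: -0.0001
gripper_force: 0.0
```

{"api": "play_rows", "payload": {
  "motion": [1,2,-3.5,0,0,1,4,-7,0,0,1,6,-10.5,0,0,1,8,-14,0,0,1,9,-18,0,0,1,10,-22,0,0,1,11,-26,0,0,1,12,-30,0,0]
}}

```text
clock: 1.43
eef_pos: [0.447, -0.1099, 0.3609]
eef_rot: [0.0, 1.0, 0.0, -0.0]
wrist_force: [0.8, 0.1, 0.1]
gripper_width: -0.0001
gripper_force: 0.0
```

{"api": "play_rows", "payload": {
  "motion": [1,0.5,-4,0,0,1,1,-8,0,0,1,1.5,-12,0,0,1,2,-16,0,0,1,2.5,-19,0,0,1,3,-21,3,0,1,3,-21,5,0,1,3,-21,5,0]
}}

```text
clock: 2.1
eef_pos: [0.4753, 0.0987, 0.3075]
eef_rot: [0.0, 1.0, 0.002, -0.003]
wrist_force: [-0.1, 0.2, -0.0]
gripper_width: 0.0002
gripper_force: 0.0
```

{"api": "play_rows", "payload": {
  "motion": [1,2.9,-4,2,0,1,2.9,-6.1,5,0,1,2.9,-6.1,9,0,1,2.9,-6.1,13,0,1,2.9,-6.1,17,0,1,2.9,-6.1,20,0,1,2.9,-6.1,22.5,0,1,2.9,-6.1,24,0]
}}

```text
clock: 2.77
eef_pos: [0.5057, 0.1578, 0.069]
eef_rot: [0.001, 1.0, -0.0, -0.001]
wrist_force: [-0.1, 0.2, -0.2]
gripper_width: -0.0
gripper_force: 0.0
```

```bash
python3 - <<'E'
from h import *; from wp import *
o=env.get_obs(); p=o["eef_pos"]; print(p,o["wrist_force"])
im,P=cloud("top"); im2,_=cloud("side")
a=cv2.resize(im[110:260,250:390],None,fx=2.8,fy=2.8); b=cv2.resize(im2[140:290,240:380],None,fx=2.8,fy=2.8); save("s1.png",np.hstack([a,b]))
for t in range(180,274,4):
    q=tip(t)-p[:2]; print(t,np.round([q[0]*100,-q[1]*100],1))
E
```

```text
[0.50566947 0.15784992 0.06904444] [-0.1286908   0.18258908 -0.22835179]
180 [-0.5  1.8]
184 [-0.6  2.4]
188 [-0.7  2.9]
192 [-0.7  3.5]
196 [-0.7  4.1]
200 [-0.7  4.7]
204 [-0.6  5.2]
208 [-0.5  5.8]
212 [-0.3  6.4]
216 [-0.1  7. ]
220 [0.1 7.6]
224 [0.4 8.2]
228 [0.7 8.7]
232 [1.1 9.2]
236 [1.6 9.7]
240 [ 2.  10.2]
244 [ 2.6 10.6]
248 [ 3.1 11. ]
252 [ 3.7 11.4]
256 [ 4.3 11.7]
260 [ 5. 12.]
264 [ 5.6 12.2]
268 [ 6.3 12.4]
272 [ 6.9 12.5]
```

View pics/s1.png

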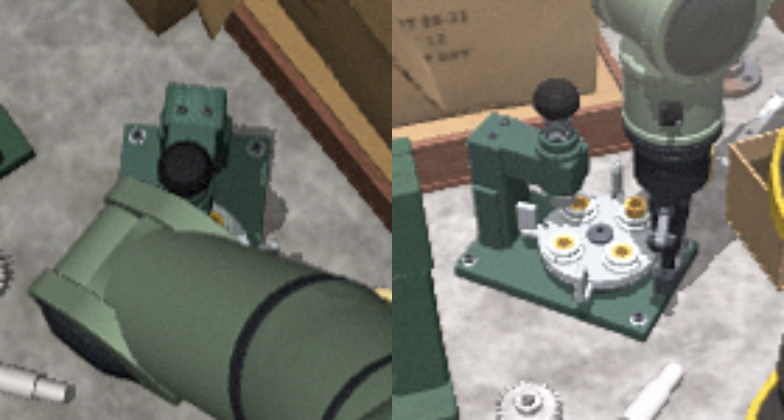

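The side view shows the fingertip just left of the front tab, at about (662,240). Nothing is disturbed, so I'll start pushing.

{"api": "play_rows", "payload": {
  "motion": [1,-0.3,0.9,0,0,1,-0.5,1.8,0,0,1,-0.6,2.4,0,0,1,-0.7,2.9,0,0,1,-0.7,3.5,0,0,1,-0.7,4.1,0,0,1,-0.7,4.7,0,0,1,-0.6,5.2,0,0]
}}

```text
clock: 3.53
eef_pos: [0.4999, 0.1065, 0.071]
eef_rot: [-0.0, 1.0, 0.0, 0.0]
wrist_force: [1.1, 3.0, 0.9]
gripper_width: -0.0
gripper_force: 1.3
```

{"api": "play_rows", "payload": {
  "motion": [1,0.1,0.6,0,0,1,0.3,1.2,0,0,1,0.5,1.8,0,0,1,0.7,2.4,0,0,1,1.0,3.0,0,0,1,1.3,3.5,0,0,1,1.7,4.0,0,0,1,2.2,4.5,0,0]
}}

```text
clock: 4.2
eef_pos: [0.5221, 0.0616, 0.0708]
eef_rot: [0.0, 1.0, 0.0, -0.0]
wrist_force: [-3.0, 3.6, -0.8]
gripper_width: -0.0
gripper_force: 1.2
```

{"api": "play_rows", "payload": {
  "motion": [1,0.4,0.5,0,0,1,1.0,0.9,0,0,1,1.5,1.3,0,0,1,2.1,1.7,0,0,1,2.7,2.0,0,0,1,3.4,2.3,0,0,1,4.0,2.5,0,0,1,4.7,2.7,0,0]
}}

```text
clock: 4.87
eef_pos: [0.5695, 0.035, 0.0708]
eef_rot: [0.0, 1.0, 0.0, -0.0]
wrist_force: [-2.7, 2.6, -0.9]
gripper_width: -0.0005
gripper_force: 1.2
```

{"api": "play_rows", "payload": {
  "motion": [1,-0.5,0.2,0,0,1,-0.8,0.2,-1.5,0,1,-0.8,0.2,-4,0,1,-2,0,-7,0,1,-4,-4,-8,0,1,-5,-8,-8,0,1,-5.8,-11,-8,0,1,-6.3,-12.4,-8,0]
}}

```text
clock: 5.53
eef_pos: [0.5045, 0.1635, 0.1517]
eef_rot: [-0.001, 1.0, 0.002, 0.001]
wrist_force: [-0.1, 0.7, -0.2]
gripper_width: -0.0
gripper_force: 0.0
```

```bash
cat > meas.py <<'E'
from h import *; from wp import *
def tabs():
    im,P=cloud("side"); im2,P2=cloud("top"); Q=np.vstack([P.reshape(-1,3),P2.reshape(-1,3)]); Q=Q[~np.isnan(Q[:,0])]
    v=Q[:,:2]-A; r=np.hypot(*v.T); a=np.degrees(np.arctan2(v[:,1],v[:,0]))%360
    k=(r>.074)&(r<.095)&(Q[:,2]>.08)&(Q[:,2]<.092)
    h,_=np.histogram(a[k],np.arange(0,361,5)); print("tabs",[(i*5,n) for i,n in enumerate(h) if n>2])
    m=a[k]; z=np.exp(4j*np.radians(m)); 
    for c in [x for x in range(0,360,5) if h[x//5]==h.max()]: print(c,np.mean(m[abs(m-c-2)<9]))
    b=(r>.034)&(r<.057)&(Q[:,2]>.079)&(Q[:,2]<.09); h,_=np.histogram(a[b],np.arange(0,361,10)); print("bush",[(i*10,n) for i,n in enumerate(h) if n>2])
    return im,im2
E
python3 - <<'E'
from meas import *
im,im2=tabs()
a=cv2.resize(im2[110:260,250:390],None,fx=2.8,fy=2.8); b=cv2.resize(im[140:290,240:380],None,fx=2.8,fy=2.8); save("s2.png",np.hstack([a,b]))
o=env.get_obs(); print(o["eef_pos"],o["clock"])
E
```

```text
tabs [(0, np.int64(16)), (85, np.int64(11)), (90, np.int64(7)), (175, np.int64(16)), (180, np.int64(4)), (265, np.int64(14)), (270, np.int64(23)), (355, np.int64(3))]
270 270.6002704375047
bush [(300, np.int64(10)), (310, np.int64(3)), (320, np.int64(4))]
[0.50475038 0.16202024 0.15124871] 5.6333
```

View pics/s2.png

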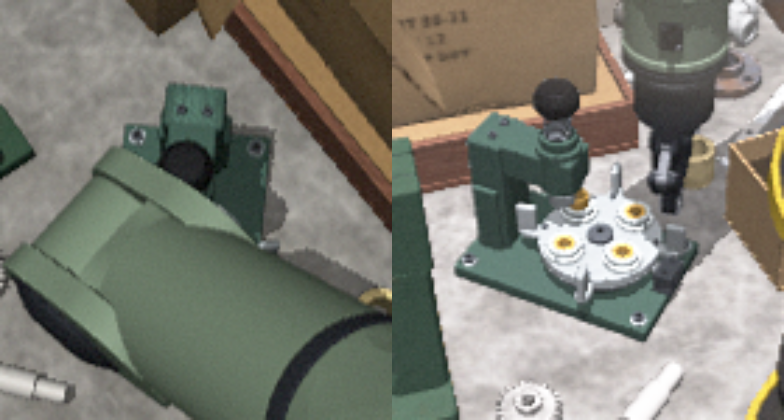

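{"api": "play_rows", "payload": {
  "motion": [1,0,0,3,0,1,0,0,6,0,1,0,0,7.5,0,1,0,0.4,8.1,0,1,-0.2,1.2,8.1,0,1,-0.4,2.2,8.1,0,1,-0.5,2.8,8.1,0,1,-0.6,3.3,8.1,0]
}}

```text
clock: 6.3
eef_pos: [0.5006, 0.125, 0.071]
eef_rot: [-0.0, 1.0, -0.0, 0.001]
wrist_force: [1.4, 3.1, 0.8]
gripper_width: -0.0001
gripper_force: 1.3
```

{"api": "play_rows", "payload": {
  "motion": [1,0,0.6,0,0,1,0,1.2,0,0,1,0,1.7,0,0,1,0.1,2.2,0,0,1,0.2,2.6,0,0,1,0.2,3.0,0,0,1,0.3,3.3,0,0,1,0.3,3.3,0,0]
}}

```text
clock: 6.97
eef_pos: [0.503, 0.0921, 0.0697]
eef_rot: [0.0, 1.0, 0.0, -0.0]
wrist_force: [-0.4, 0.0, -1.0]
gripper_width: 0.0002
gripper_force: 0.0
```

{"api": "play_rows", "payload": {
  "motion": [1,0,-0.5,0,0,1,-0.5,-1.2,0,0,1,-0.5,-1.2,-2,0,1,-0.5,-1.2,-5,0,1,-0.5,-1.2,-9,0,1,-1,-1.2,-13,0,1,-1.5,0,-17,0,1,-2,1,-20,0]
}}

```text
clock: 7.63
eef_pos: [0.4823, 0.0843, 0.2727]
eef_rot: [-0.0, 1.0, 0.002, 0.001]
wrist_force: [0.6, -0.4, 0.6]
gripper_width: -0.0001
gripper_force: 0.0
```

```bash
python3 - <<'E'
from meas import *
im,im2=tabs()
save("s3.png",cv2.resize(im[150:280,245:365],None,fx=4.5,fy=4.5,interpolation=cv2.INTER_CUBIC))
o=env.get_obs(); print(o["eef_pos"],o["clock"])
E
```

```text
tabs [(25, np.int64(15)), (30, np.int64(29)), (115, np.int64(17)), (120, np.int64(25)), (205, np.int64(9)), (210, np.int64(9))]
30 30.99858295038753
bush [(340, np.int64(3)), (350, np.int64(14))]
[0.48375019 0.08307575 0.27423505] 7.7333
```

View pics/s3.png

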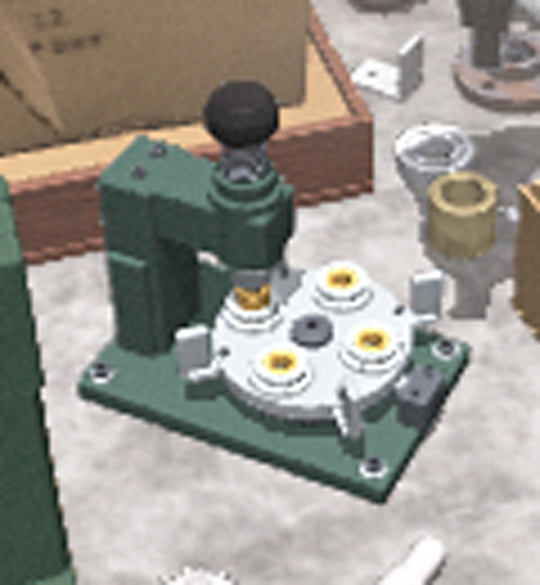

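The bush is now under the ram at about (252,292), and the tabs sit symmetrically at about 31°, 121° and 211° against an expected 32°, 122° and 212°. The push force fell to zero, so the dial has clicked in. Next is the knob.

{"api": "play_rows", "payload": {
  "motion": [1,0,0,-3,0,1,3,-0.5,-3,0,1,6,-1,-3,0,1,9,-1.8,-3,0,1,12,-2.4,-3,0,1,14,-2.7,-3,0,1,14.8,-2.7,-3,0,1,14.8,-2.7,-1,0]
}}

```text
clock: 8.4
eef_pos: [0.6328, 0.112, 0.2812]
eef_rot: [-0.001, 1.0, 0.001, 0.002]
wrist_force: [0.2, 0.3, 0.6]
gripper_width: -0.0
gripper_force: 0.0
```

{"api": "play_rows", "payload": {
  "motion": [1,0,0,0.6,0,1,0,0,1.2,0,1,0,0,1.6,0,1,0,0,2.0,0,1,0,0,2.4,0,1,0,0,2.7,0,1,0,0,2.9,0,1,0,0,2.9,0]
}}

```text
clock: 9.07
eef_pos: [0.6308, 0.1102, 0.2507]
eef_rot: [0.0, 1.0, 0.0, -0.0]
wrist_force: [-0.2, -0.1, 0.6]
gripper_width: -0.0001
gripper_force: 0.0
```

{"api": "play_rows", "payload": {
  "motion": [1,0,0,0.3,0,1,0,0,0.6,0,1,0,0,0.9,0,1,0,0,1.2,0,1,0,0,1.5,0,1,0,0,1.8,0,1,0,0,2.1,0,1,0,0,2.3,0]
}}

```text
clock: 9.73
eef_pos: [0.6311, 0.1104, 0.2282]
eef_rot: [-0.0, 1.0, 0.0, 0.0]
wrist_force: [-1.4, -1.1, 12.4]
gripper_width: 0.0001
gripper_force: 5.9
```

Force is 12 N, as expected while pressing. About 4 mm remain.

{"api": "play_rows", "payload": {
  "motion": [1,0,0,0.1,0,1,0,0,0.2,0,1,0,0,0.3,0,1,0,0,0.4,0,1,0,0,0.45,0,1,0,0,0.5,0,1,0,0,0.55,0,1,0,0,0.55,0]
}}

```text
clock: 10.4
eef_pos: [0.6312, 0.1104, 0.2239]
eef_rot: [-0.0, 1.0, 0.0, 0.001]
wrist_force: [-6.7, -2.4, 24.4]
gripper_width: -0.0004
gripper_force: 12.1
```

{"api": "play_rows", "payload": {
  "motion": [1,0,0,0.05,0,1,0,0,0.1,0,1,0,0,0.1,0,1,0,0,0.1,0,1,0,0,0.1,0,1,0,0,0.1,0,1,0,0,0.1,0,1,0,0,0.1,0]
}}

```text
clock: 11.07
eef_pos: [0.6313, 0.1104, 0.2238]
eef_rot: [0.0, 1.0, 0.0, 0.001]
wrist_force: [-10.4, -3.7, 35.2]
gripper_width: 0.0003
gripper_force: 17.9
```

The tip is against the hard stop: z stays put while the force rises. I'll release slowly and back off.

{"api": "play_rows", "payload": {
  "motion": [1,0,0,-0.3,0,1,0,0,-0.7,0,1,0,0,-1.1,0,1,0,0,-1.5,0,1,0,0,-1.9,0,1,0,0,-2.4,0,1,0,0,-3.2,0,1,0,0,-4.5,0]
}}

```text
clock: 11.73
eef_pos: [0.6302, 0.1101, 0.2658]
eef_rot: [0.0, 1.0, 0.001, -0.001]
wrist_force: [0.1, -0.2, 0.4]
gripper_width: 0.0001
gripper_force: 0.0
```

{"api": "play_rows", "payload": {
  "motion": [1,0,0,-2,0,1,-2,0,-4,0,1,-5,0.5,-4,0,1,-8,1,-4,0,1,-11,2,-4,0,1,-14,3,-4,0,1,-16,4,-4,0,1,-16,4,-4,0]
}}

```text
clock: 12.4
eef_pos: [0.4677, 0.0683, 0.3069]
eef_rot: [0.001, 1.0, -0.0, -0.0]
wrist_force: [1.0, -0.1, 1.6]
gripper_width: 0.0003
gripper_force: 0.0
```

```bash
python3 - <<'E'
from meas import *
im,im2=tabs(); _,P=cloud("side"); Q=P.reshape(-1,3); k=Q[(np.hypot(Q[:,0]-.63,Q[:,1]-.112)<.03)&(Q[:,2]>.2)]; print("knob z",np.nanpercentile(k[:,2],90))
save("s4.png",cv2.resize(im[150:280,245:365],None,fx=4.5,fy=4.5,interpolation=cv2.INTER_CUBIC))
o=env.get_obs(); print(o["eef_pos"],o["clock"],o["wrist_force"])
E
```

```text
tabs [(25, np.int64(16)), (30, np.int64(27)), (115, np.int64(17)), (120, np.int64(28)), (205, np.int64(8)), (210, np.int64(8))]
120 120.79314344955357
bush []
knob z 0.24546100161740525
[0.47118555 0.07015996 0.30676054] 12.55 [ 0.63655271 -0.7845687   0.01984416]
```

View pics/s4.png

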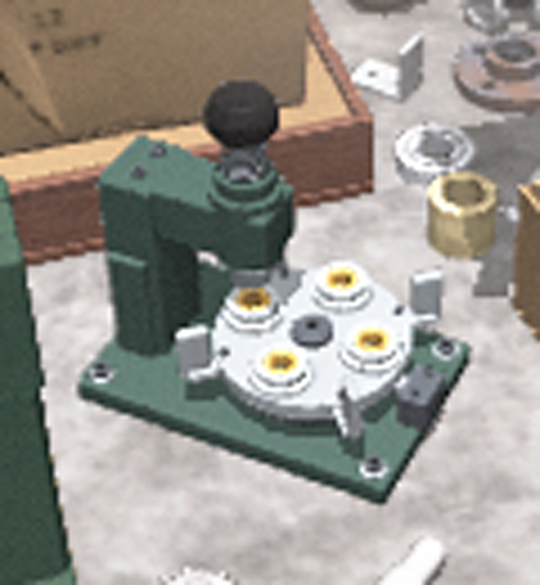

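The bush under the ram at (252,300) is now flush like the others. The ram is back up (knob at z = 0.245), the dial is still in its click and the bystanders haven't moved.

```bash
python3 -c "
from plant import env
print(env.sign_off())"
```

```text
the job is handed in; nothing more can be done
None
```

The proud bush clicked in under the ram and was pressed flush with its seat; the ram is up again, nothing else was moved, and the job is handed in (about 12.6 s of the 61 s used).

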